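# Put the candle and the succulent back in their own places and set out a beaker

### The job

The candle and the potted succulent are standing in each other's place: swap them, first parking one of the two on the empty cork coaster, so that the candle stands in the middle of the square slate tile and the succulent in the middle of the white saucer. Then lift the inner beaker out of the nested pair, without taking the outer one along, and stand it in the middle of the cork coaster. Keep everything upright, and leave the outer beaker, the remote control, the matchbox and the tealight where they are.

Things in the scene. Friction and masses are not known exactly. Their poses are not given: they have to be found in the camera images.
- tile: Square dark slate tile, 110 x 110 mm, 8 mm thick, fixed flat on the table. Origin: centre of its underside, on the table top (z = 0); z up, x and y along its sides. Its top is 8 mm above the origin. The succulent stands near its middle at the start; it is the candle's place.
- saucer: Round white ceramic saucer, 112 mm across at the rim and 100 mm at the foot, rim 12 mm high and 4 mm thick, flat inner floor 5 mm above the table and about 92 mm across; fixed. Origin: centre of its underside, on the table top; z up. The candle stands near its middle at the start; it is the succulent's place.
- coaster: Round cork coaster, 92 mm across, 5 mm thick, fixed flat on the table, without rim. Origin: centre of its underside, on the table top; z up; its top is 5 mm above the origin. Empty at the start.
- candle: Candle in a white straight-sided glass, a cylinder 62 mm across and 80 mm tall, wax up to 55 mm; 0.25 to 0.5 kg, loose. Origin: centre of its underside; z up along the glass. Grip it across the glass from above.
- plant: Small green succulent in a round wicker-covered pot: the pot is 56 mm across at the foot, 62 mm at the rim and 60 mm tall; the leaves reach 92 mm above the foot and stay within 33 mm of its axis; 0.2 to 0.4 kg, loose, all rigid. Origin: centre of the pot's underside; z up. Grip it across the pot from above, below the rim.
- inner_beaker: Grey open beaker, 46 mm across at the foot, 60 mm at the rim, 110 mm tall, wall 3 mm; 0.15 kg, loose. Origin: centre of its underside; z up. At the start it stands inside the outer beaker, on its inner floor (5 mm above the table), about 1.5 mm of play all round; its upper 35 mm stand out above the outer's rim: grip it across there and lift it straight up by 80 mm or more.
- outer_beaker: Grey stoneware beaker, open at the top, 56 mm across at the foot, 67 mm at the rim, 80 mm tall, wall 4 mm, inner floor 5 mm up; about 0.25 kg, loose on the table. Origin: centre of its underside; z up. It holds the inner beaker at the start and stays where it is.
- remote: Black remote control lying flat, 150 x 42 x 18 mm, loose, to be left alone. Origin: centre of its underside; x along its length, z up.
- matchbox: Cardboard matchbox lying flat, 54 x 35 x 15 mm, loose, to be left alone. Origin: centre of its underside; x along its length, z up.
- tealight: Tealight in an aluminium cup, 38 mm across, 16 mm tall, loose, to be left alone. Origin: centre of its underside; z up.
There are look-alikes about, which are no part of the job. Leave any purple look-alike of the inner_beaker alone. There is more than one size of the saucer; the one meant has the size given above.

How it is judged:
By the outcome, as a careful person would: the job done as asked, in the order asked, and still so for the second after the job is handed in, with the robot touching nothing.
It also fails if it takes over 125 s, if anything falls off the work surface, if the arm or the gripper's body presses on something with over 40 N, if the wrist force passes 120 N, or if a joint passes its speed limit or range.

### The arm

A 6-joint arm with a two-finger parallel gripper is mounted at the origin on the work surface. World frame = base frame: x ahead of the robot, y to its left, z up, the work surface at z = 0. Lengths are in m, angles in rad, forces in N, time in s.
With the tool pointing down it reaches from about 0.375 to 0.75 m from the base axis. Payload 9 kg.
Tool frame: the origin (TCP) lies between the finger pads; the fingertips stand manip.tip_reach ahead of it and the grasp point (between the pads) lies 8 mm behind it (manip.tip_reach is the distance from the TCP to the fingertips, in m); z points along the fingers, y is the line along which they close (so a half turn about z gives the same grasp; the last joint's range is limited). The gripper opens to 85 mm and grips with 20 to 120 N. Pads are 22 mm wide; open, the fingers measure 114 mm over their backs; the gripper's body (76 mm by 85 mm) begins 54 mm behind the grasp point. The pads swing forward as they close: fully open they stand 13 mm farther back than shut.
Start: joints at [-1.349, 0.104, 0.097, 1.564, 0, 1.353], TCP at [0.255, -0.543, 0.242] pointing down, gripper open.
Joint ranges: [-2.99, 2.99], [-0.84, 1.86], [-1.1, 1.16], [-1.84, 2.11], [-1.51, 1.56], [-3.14, 3.14]. Speed limits (rad/s): [2.22, 2.22, 2.57, 3.14, 3.14, 3.14].

### API

Orientations are given as a rotation vector (axis times angle).
In Python, from rig import observe, snapshot, calibration, job, manip gives the robot as it stands.
- The arm moves only by the tool apply_moves, never from a script. Its argument "series" is text: rows parted by semicolons, each of 7 numbers parted by spaces: the turn, a rotation vector about the tool's x, y, z in rad, then the shift along the tool's x, y, z in m, then the gripper command: -1 is shut, 1 is fully open, values between are in proportion. In form: rx ry rz tx ty tz jaw; .... A call has exactly 5 rows; each row shifts and turns the commanded pose from where the row before left it, along the tool's axes as they then stand; what a row does not reach is not made up. A row lasts 1/10 s, in which the tool goes at most 50 mm and 8.59 degrees, less where a joint would pass 70% of its speed; a pose out of reach is approached as far as the arm can. A call is refused whole if a number of a shift passes 0.05 or a number of a turn 0.15, either way. A call with a gripper value outside its range is refused whole. The fingers move at their own pace and stop on an object; "squeeze" is the grip in N (left out, the last holds). Time passes only in rows, so rows that do not move let the fingers close, or fill a call up. It gives the time, the measured TCP pose, the force, the opening and the grip force at its end, in the units of the state.
- observe(): the state, without advancing time (a new reading comes with each control period).
- snapshot(name): name is "side" or "top" or "wrist"; returns (picture, depth): 480x640x3 uint8, red, green, blue; 480x640 float32, m along the optical axis (not along the pixel's ray), 0 where there is no reading.
- calibration(name): a dict with "K" (3x3 intrinsics, pixels), "T" (4x4, takes a point from camera to world coordinates); the wrist camera has in their place "T_tool_cam" (4x4, takes a point from camera to tool coordinates, whose origin is the TCP and whose axes are the flange's). Camera axes: x right, y down, z forward; pixel columns grow to the right and rows downward; lengths in m; the calibration is good to about 2 mm. A picture is of the moment at which its call begins: read the wrist's pose just before it. calibration takes no time and is no camera call.
- job.job_done(): hands the job in; it is judged then, once.
The state is a dict: "clock": time; "joint_positions": joint angles; "qvel": joint speeds; "tau": joint torques, N m; "tcp_pos": TCP position; "ee_rot": TCP orientation; "contact_force": force on the tool from outside, world axes, zero at the start; "ft_torque": the same for the moment, N m; "finger_gap": opening from 0.0 (shut) to 1.0 (fully open); "finger_force": force on a finger pad.
Only numpy, scipy, OpenCV 4.12 (cv2) and the standard library are available. Lean on these libraries where they do the work, as an engineer would, in place of code of your own. Each camera call takes 0.05 s, during which the arm holds its last target. There are 200 camera calls.

## Working session

There is one attempt and no reset: what is moved stays moved. The work goes in short steps, Python scripts to look and compute and a tool call to move; the robot and the scene stay as the last step left them, time stands still between calls to the robot, and variables do not carry over. Pictures are saved under pics/ and viewed, at most 14 in all, crops included, and the job is handed in when it is done.

Besides the shell and the picture viewer there is one more tool, called by a JSON object that holds its "op" and its "data". apply_moves: Moves the arm, as the interface text tells. Its arguments: {"type":"object","properties":{"series":{"type":"string"},"squeeze":{"type":"number"}},"required":["series"]}

```bash
ls; mkdir -p pics; python3 - <<'E'
from rig import observe, snapshot, calibration, job, manip
import cv2,numpy as np
print(observe()); print({k:getattr(manip,k) for k in dir(manip) if k[0]!='_'})
for n in ("side","top","wrist"):
    print(n,calibration(n))
for n in ("side","top"):
    p,d=snapshot(n); cv2.imwrite(f"pics/{n}0.png",p[:,:,::-1]); np.save(f"pics/{n}0_d.npy",d)
E
```

```text
pics
{'clock': 0.0, 'joint_positions': array([-1.34867934e+00,  1.04699712e-01,  9.64445757e-02,  1.56390624e+00,
        4.26129050e-06,  1.35319026e+00]), 'qvel': array([-0.00063174, -0.00021058, -0.00067455,  0.00029659,  0.00014639,
       -0.00023071]), 'tau': array([-2.72862555e-03, -5.56930983e+01,  5.03648865e+01,  1.67164311e-02,
       -4.23926813e-04, -3.11065413e-07]), 'tcp_pos': array([ 0.25539963, -0.54256337,  0.24150849]), 'ee_rot': array([-3.06463497e+00, -6.84866321e-01, -1.85660997e-06]), 'contact_force': array([-0.96922729,  0.19184264,  0.18356123]), 'ft_torque': array([-0.04495511,  0.02180657,  0.00649553]), 'finger_force': 0.0, 'finger_gap': 0.9995659718805655}
{'MotionError': <class 'rig.MotionError'>, 'tip_reach': 0.011}
side {'K': array([[494.64725091,   0.        , 321.25532832],
       [  0.        , 494.64725091, 236.94560688],
       [  0.        ,   0.        ,   1.        ]]), 'T': array([[ 0.99252516, -0.08679187,  0.08579616,  0.53398171],
       [-0.12146742, -0.63451423,  0.76330685, -0.70111025],
       [-0.01180994, -0.76802269, -0.64031372,  0.
[... 312 characters left out ...]
[-0.9996203 , -0.02709385,  0.00501712, -0.01145001],
       [-0.00249579, -0.09230304, -0.99572783,  1.14809956],
       [ 0.        ,  0.        ,  0.        ,  1.        ]])}
wrist {'K': array([[395.74165773,   0.        , 321.67390686],
       [  0.        , 395.74165773, 242.93226063],
       [  0.        ,   0.        ,   1.        ]]), 'T_tool_cam': array([[-2.22610321e-04, -9.65506542e-01, -2.60378702e-01,
         6.63349594e-02],
       [ 9.99999934e-01, -2.89951331e-04,  2.20216169e-04,
         1.54185424e-03],
       [-2.88117303e-04, -2.60378636e-01,  9.65506542e-01,
        -1.31505258e-01],
       [ 0.00000000e+00,  0.00000000e+00,  0.00000000e+00,
         1.00000000e+00]])}
```

View pics/top0.png

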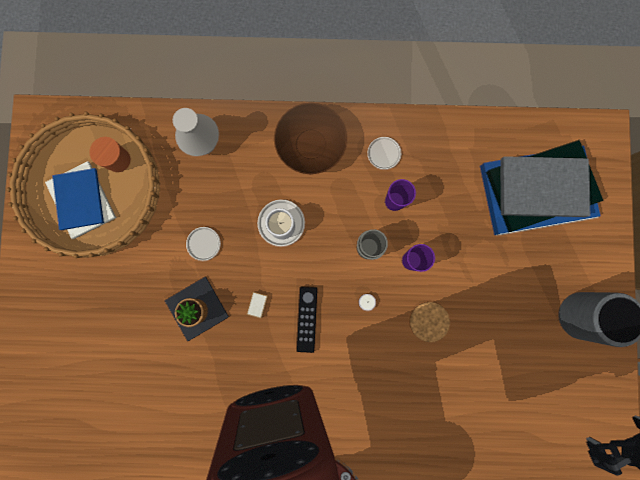

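View pics/side0.png

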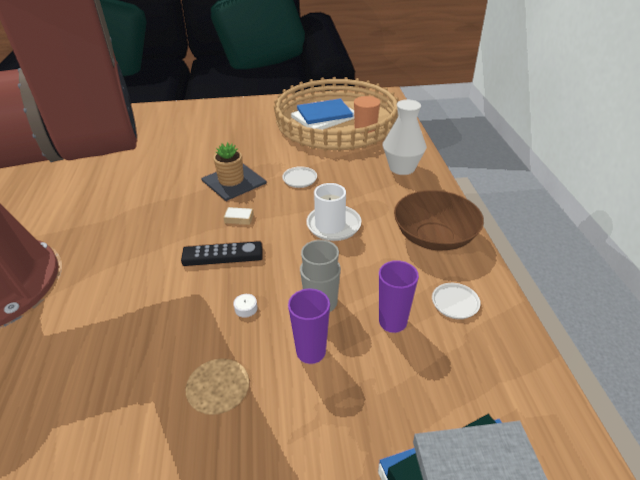

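Top view: the saucer carrying the candle is at (282,223). Two empty, smaller-looking white saucers are at (204,243) and (384,153). The plant is at (188,312) on the tile at (197,308), and the coaster is at (430,322). The grey nested beakers are at (371,244), with purple look-alikes at (400,194) and (418,258). The matchbox is at (257,304), the remote at (307,319) and the tealight at (367,302).

The side view agrees: the grey pair is at (320,270) and the candle at (330,208). Next I'll measure sizes to identify them and make a crop to confirm.

```bash
cat > h.py <<'E'
import numpy as np, cv2
from rig import observe, snapshot, calibration
from scipy.spatial.transform import Rotation as R
def cloud(n,d,T=None):
    c=calibration(n); K=c["K"]; T=c["T"] if T is None else T
    v,u=np.mgrid[0:480,0:640]
    P=np.stack([(u-K[0,2])/K[0,0]*d,(v-K[1,2])/K[1,1]*d,d],-1)
    return P@T[:3,:3].T+T[:3,3]
def ray(n,uv,z,T=None):
    c=calibration(n); K=c["K"]; T=c["T"] if T is None else T
    uv=np.atleast_2d(np.asarray(uv,float))
    r=np.c_[(uv[:,0]-K[0,2])/K[0,0],(uv[:,1]-K[1,2])/K[1,1],np.ones(len(uv))]@T[:3,:3].T
    return T[:3,3]+r*((z-T[2,3])/r[:,2])[:,None]
def wristT(o):
    T=np.eye(4);T[:3,:3]=R.from_rotvec(o["ee_rot"]).as_matrix();T[:3,3]=o["tcp_pos"]
    return T@calibration("wrist")["T_tool_cam"]
def blob(mask,seed,k=3):
    m=cv2.morphologyEx(mask.astype(np.uint8)*255,cv2.MORPH_CLOSE,np.ones((k,k)))
    cs,_=cv2.findContours(m,cv2.RETR_EXTERNAL,cv2.CHAIN_APPROX_NONE)
    return min((c for c in cs if cv2.contourArea(c)>60),key=lambda c:-cv2.pointPolygonTest(c,seed,True))
def circ(P):  # least-squares circle
    A=np.c_[2*P[:,:2],np.ones(len(P))]; s=np.linalg.lstsq(A,(P[:,:2]**2).sum(1),rcond=None)[0]
    return s[:2],np.sqrt(s[2]+s[:2]@s[:2])
E
python3 - <<'E'
from h import *
top=cv2.imread("pics/top0.png");side=cv2.imread("pics/side0.png")
cl={n:cloud(n,np.load(f"pics/{n}0_d.npy")) for n in("top","side")}
print("table z",[round(float(np.median(cl["top"][380:400,x:x+10,2])),4) for x in(100,200,480)],np.round(np.median(cl["side"][130:150,100:120,2]),4),"std",cl["top"][385:395,100:110,2].std())
hsv=cv2.cvtColor(top,cv2.COLOR_BGR2HSV)
white=(hsv[...,1]<60)&(hsv[...,2]>120)
for nm,s in(("saucer+candle",(282,223)),("s2",(204,243)),("s3",(384,153))):
    c=blob(white,s); h=c[:,0]; print(nm,"contour circle at z=.012",circ(ray("top",h,.012)))
# height layers around each thing
for nm,(x,y) in dict(candle=(282,223),plant=(188,312),beak=(371,244),coaster=(430,322),tile=(215,312),s2=(204,243),s3=(384,153),match=(257,304),remote=(307,319),tea=(367,302),p1=(400,194),p2=(418,258)).items():
    c0=ray("top",(x,y),.05 if nm in("candle","plant","beak","p1","p2")else .005)[0]
    for n in cl:
        P=cl[n].reshape(-1,3);q=P[(np.hypot(*(P[:,:2]-c0[:2]).T)<.06)]
        hist=np.histogram(q[:,2],np.arange(-.01,.14,.01))[0]
        print(nm,n,np.round(c0[:2],3),hist,"zmax",round(float(q[:,2].max()),4))
cv2.imwrite("pics/crop0.png",np.hstack([cv2.resize(top[130:290,230:450],(440,320),interpolation=cv2.INTER_CUBIC)[:,:],cv2.resize(side[160:380,240:440],(291,320),interpolation=cv2.INTER_CUBIC)]))
E
```

```text
table z [0.0001, -0.0, -0.0001] 0.2707 std 0.0022328298196150472
saucer+candle contour circle at z=.012 (array([0.64691103, 0.08488493]), np.float64(0.05423922346345935))
s2 contour circle at z=.012 (array([0.59290731, 0.26580765]), np.float64(0.038804444716511295))
s3 contour circle at z=.012 (array([ 0.82101174, -0.15483841]), np.float64(0.038648782361321035))
candle top [0.641 0.079] [227 910 201  15   8  15 234 221  36 157   1   0   0   0   0] zmax 0.0911
candle side [0.641 0.079] [149 770 262 126 120 127 169 260 250 218   0   0   0   0   0] zmax 0.088
plant top [0.435 0.282] [  79 1048  214   18   19   20   17  318   87  178   71    0    0    0
    0] zmax 0.0988
plant side [0.435 0.282] [ 31 612 106  92  97 104 109 256  59 132  50   0   0   0   0] zmax 0.0953
beak top [ 0.598 -0.124] [655 730 115  28  27  31  31  39  72  78  42  34 128   0   0] zmax 0.1192
beak side [ 0.598 -0.124] [345 568  28  29  33  49  72 161 351 316 305 309 305   0   0] zmax 0.1176
coaster top [ 0.425 -0.268] [ 458 1632   13    0    0    0    0    0    0    0    0    0    0    0
    0] zmax 0.0126
coaster
[... 1083 characters left out ...]
 682 978  85   0   0   0   0   0   0   0   0   0   0   0] zmax 0.0228
tea top [ 0.467 -0.122] [983 872 202  11   0   0   0   0   0   0   0   0   0   0   0] zmax 0.0212
tea side [ 0.467 -0.122] [1129 1462  345    3    0    0    0    0    0    0    0    0    0    0
    0] zmax 0.0242
p1 top [ 0.715 -0.188] [658 698  38  39  42  40  52  51  55  51  59 109  52   0   0] zmax 0.1132
p1 side [ 0.715 -0.188] [ 834 1559  109  109  121  122  140  205  269  306  326  391  118    0
    0] zmax 0.1125
p2 top [ 0.57 -0.23] [664 820  34  36  36  40  33  51  52  43  52 113  50   0   0] zmax 0.1137
p2 side [ 0.57 -0.23] [1105 1749  109  115  119  126  180  243  291  318  354  442  110    0
    0] zmax 0.1126
```

View pics/crop0.png

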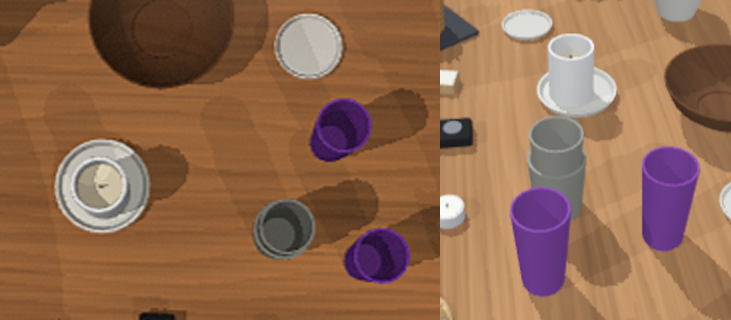

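The crop confirms it. Of the three saucers, the one at (282,223) measures about 108 mm across and the other two about 78 mm, so the saucer under the candle fits the given 112 mm. Of the beakers, the grey nested pair at (371,244) is the one meant, since the others are purple. Next are the precise positions.

```bash
python3 - <<'E'
from h import *
np.set_printoptions(precision=4,suppress=True)
im={n:cv2.imread(f"pics/{n}0.png") for n in("top","side")}
D={n:np.load(f"pics/{n}0_d.npy") for n in im}
cl={n:cloud(n,D[n]) for n in im}
def near(n,c,r,z0,z1):
    P=cl[n];return (np.hypot(P[...,0]-c[0],P[...,1]-c[1])<r)&(P[...,2]>z0)&(P[...,2]<z1)
# sides of cylinders in side view, plus rim contours
for nm,c,z,zs in(("candle",(.641,.083),.085,[(.03,.05),(.05,.07)]),("plant",(.435,.282),.068,[(.02,.04),(.04,.055)]),("beaker",(.6,-.124),.115,[(.02,.05),(.09,.105)])):
    for a,b in zs:
        for n in("side","top"):
            m=near(n,c,.045,a,b)
            if m.sum()>40: print(nm,n,"wall",a,b,m.sum(),*circ(cl[n][m]))
    for n in("top","side"):
        m=near(n,c,.045,z-.02 if nm!="plant" else .055,z+.04)
        k=blob(m,tuple(map(float,np.argwhere(m).mean(0)[::-1])),5)
        zz=cl[n][m][:,2]; print(nm,n,"rim contour",*circ(ray(n,k[:,0],z)),"z95",np.percentile(zz,[50,90,97]))
hs={n:cv2.cvtColor(im[n],cv2.COLOR_BGR2HSV) for n in im}
# saucer
for n,s in(("top",(282,223)),("side",(335,225))):
    w=(hs[n][...,1]<60)&(hs[n][...,2]>120)&(cl[n][...,2]<.02)|near(n,(.641,.083),.04,.02,.1)*(n=="top")
    k=blob(w,s)[:,0]
    if n=="side": k=cv2.convexHull(k)[:,0]
    q=ray(n,k,.012); print("saucer",n,*circ(q),cv2.fitEllipse(q[:,:2].astype(np.float32)))
# coaster: strip by hue/sat differences inside a window using height
for n in im:
    m=near(n,(.425,-.268),.07,.0032,.02); m=cv2.medianBlur(m.astype(np.uint8)*255,5)>0
    P=cl[n][m]; print("coaster",n,m.sum(),np.median(P,0)); 
    k=blob(m,tuple(map(float,np.argwhere(m).mean(0)[::-1])),7)[:,0]; print(circ(ray(n,k,.005)))
for n,s in(("top",(210,312)),("side",(235,182))):
    v=(hs[n][...,2]<85)&(hs[n][...,1]<130)&near(n,(.44,.265),.09,-.005,.02)
    k=blob(v,s); q=ray(n,cv2.convexHull(k)[:,0],.008); print("tile",n,cv2.minAreaRect((q[:,:2]*1000).astype(np.float32)), "z",np.median(cl[n][v],0))
E
```

```text
candle side wall 0.03 0.05 247 [0.64   0.0818] 0.030068820586892888
candle side wall 0.05 0.07 429 [0.6397 0.0793] 0.02773053167933632
candle top wall 0.05 0.07 455 [0.6389 0.0832] 0.019767548093117947
candle top rim contour [0.6379 0.0829] 0.03028112706277748 z95 [0.0832 0.0871 0.0885]
candle side rim contour [0.6384 0.0686] 0.03828043260146844 z95 [0.0771 0.085  0.0858]
plant side wall 0.02 0.04 189 [0.4373 0.2749] 0.02846556233934784
plant side wall 0.04 0.055 157 [0.4373 0.2751] 0.029645301307359494
plant top rim contour [0.4363 0.2754] 0.030807955955061105 z95 [0.07   0.0904 0.0939]
plant side rim contour [0.4368 0.2782] 0.045038935204750115 z95 [0.0693 0.0897 0.093 ]
beaker side wall 0.02 0.05 111 [ 0.596 -0.123] 0.029896306892040824
beaker top wall 0.02 0.05 86 [ 0.5933 -0.1185] 0.02449901361426071
beaker side wall 0.09 0.105 453 [ 0.5961 -0.1237] 0.027208982652437697
beaker top wall 0.09 0.105 57 [ 0.5948 -0.1204] 0.02649803415797101
beaker top rim contour [ 0.5952 -0.121 ] 0.02875302357581047 z95 [0.1135 0.1167 0.1187]
beaker side rim contour [ 0.5952 -0.132 ] 0.034896061712058064 z95 [0.1074 0.115  0.116 ]
saucer top [0.6469 0.0849] 0.05423922346345935 ((0.6469125747680664, 0.0848846510052681), (0.10808153450489044, 0.10893969982862473), 163.36126708984375)
saucer side [0.6439 0.0913] 0.06377264732714638 ((0.6436976790428162, 0.09701837599277496), (0.1114853024482727, 0.15861418843269348), 11.231828689575195)
coaster top 1165 [ 0.4263 -0.2659  0.0049]
(array([ 0.4262, -0.2665]), np.float64(0.043528221839910515))
coaster side 2687 [ 0.4266 -0.2709  0.0051]
(array([ 0.4268, -0.2685]), np.float64(0.04499776783103356))
tile top ((441.7785339355469, 274.1023254394531), (110.06089782714844, 109.96379852294922), 32.48615264892578) z [0.452 0.262 0.008]
tile side ((444.1979064941406, 263.5877685546875), (109.10621643066406, 109.12930297851562), 31.994539260864258) z [0.4516 0.2363 0.0072]
```

{"op": "apply_moves", "data": {"series": "0 0 -0.15 0 0 0 1;0 0 -0.15 0 0 0 1;0 0 -0.15 0 0 0 1;0 0 -0.15 0 0 0 1;0 0 -0.15 0 0 0 1", "squeeze": 40}}

```text
clock: 0.6
tcp_pos: [0.2554, -0.5427, 0.2418]
ee_rot: [-2.596, -1.768, -0.0]
contact_force: [0.1, 0.2, 0.4]
finger_gap: 0.999
finger_force: 0.0
```

```bash
cat >> h.py <<'E'
def delta(*targets):
    o=observe(); M=R.from_rotvec(o["ee_rot"]).as_matrix(); p=o["tcp_pos"]
    print("t",round(o["clock"],2),"tcp",np.round(p,4),"F",np.round(o["contact_force"],1),"gap",round(o["finger_gap"],3),"f",round(o["finger_force"],1),"z",np.round(M[:,2],4),"y",np.round(M[:,1],3),"q",np.round(o["joint_positions"],2))
    for t in targets:
        t=np.array(t); d=M.T@(t-p); print("->",t,"tool shift",np.round(d*1000,1),"mm"); p=t
E
python3 - <<'E'
from h import *
delta((.63,.04,.25))
for n,uv in(("top",[(208,278),(229,315),(190,340),(166,305)]),("side",[(203,180),(266,180),(240,197)])):
    print(ray(n,uv,.008).round(3).tolist())
E
```

```text
t 0.6 tcp [ 0.2554 -0.5427  0.2418] F [0.1 0.2 0.4] gap 0.999 f 0.0 z [-2.e-04  8.e-04 -1.e+00] y [ 0.931 -0.366 -0.   ] q [-1.35  0.1   0.1   1.56 -0.    0.6 ]
-> [0.63 0.04 0.25] tool shift [679.4 135.3  -7.8] mm
[[0.512, 0.251, 0.008], [0.428, 0.198, 0.008], [0.369, 0.285, 0.008], [0.447, 0.345, 0.008]]
[[0.374, 0.278, 0.008], [0.517, 0.258, 0.008], [0.458, 0.198, 0.008]]
```

{"op": "apply_moves", "data": {"series": "0 0 0 0.045 0.009 0 1;0 0 0 0.045 0.009 0 1;0 0 0 0.045 0.009 0 1;0 0 0 0.045 0.009 0 1;0 0 0 0.045 0.009 0 1"}}

```text
clock: 1.1
tcp_pos: [0.3815, -0.349, 0.242]
ee_rot: [-2.602, -1.76, -0.0]
contact_force: [-0.1, -0.5, 0.4]
finger_gap: 1.005
finger_force: 0.0
```

{"op": "apply_moves", "data": {"series": "0 0 0 0.045 0.009 0 1;0 0 0 0.045 0.009 0 1;0 0 0 0.045 0.009 0 1;0 0 0 0.045 0.009 0 1;0 0 0 0.045 0.009 0 1"}}

```text
clock: 1.6
tcp_pos: [0.507, -0.1568, 0.2421]
ee_rot: [-2.602, -1.761, 0.0]
contact_force: [-0.3, -0.3, 0.0]
finger_gap: 1.0
finger_force: 0.0
```

{"op": "apply_moves", "data": {"series": "0 0 0 0.045 0.009 0 1;0 0 0 0.045 0.009 0 1;0 0 0 0.045 0.009 0 1;0 0 0 0.045 0.009 0 1;0 0 0 0 0 0 1"}}

```text
clock: 2.1
tcp_pos: [0.608, -0.0004, 0.2409]
ee_rot: [-2.596, -1.766, 0.0]
contact_force: [0.2, -0.4, 0.3]
finger_gap: 1.003
finger_force: 0.0
```

```bash
python3 - <<'E'
from h import *
delta((.639,.083,.06))
o=observe(); p,d=snapshot("wrist"); np.savez("pics/w1",d=d,T=wristT(o)); cv2.imwrite("pics/w1.png",p[:,:,::-1])
E
```

```text
t 2.1 tcp [ 6.080e-01 -4.000e-04  2.409e-01] F [ 0.2 -0.4  0.3] gap 1.003 f 0.0 z [-0.0012  0.0014 -1.    ] y [ 0.93  -0.367 -0.002] q [-0.22  0.13  0.12  1.56  0.    1.73]
-> [0.639 0.083 0.06 ] tool shift [ 88.8  -1.5 181. ] mm
```

View pics/w1.png

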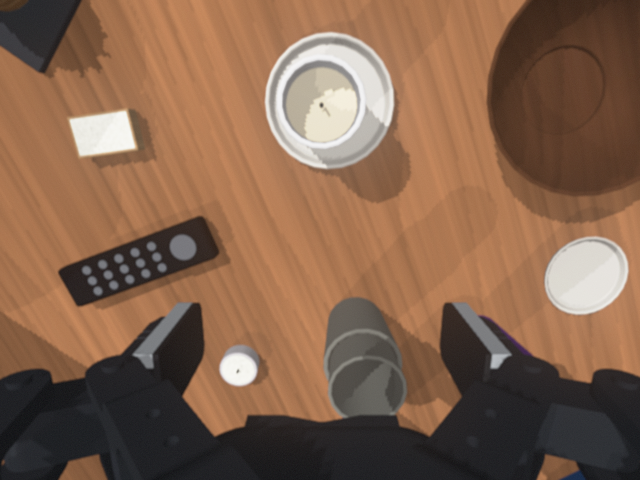

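The wrist view shows the candle rim at (320,103) inside the saucer at (330,100). The beaker rim is at about (367,390), the tealight at (239,366), the remote at (140,260) and the matchbox at (103,133).

```bash
python3 - <<'E'
from h import *
np.set_printoptions(precision=4,suppress=True)
Z=np.load("pics/w1.npz");d,T=Z["d"],Z["T"];im=cv2.imread("pics/w1.png");P=cloud("wrist",d,T)
z=P[...,2];hs=cv2.cvtColor(im,cv2.COLOR_BGR2HSV)
print("table",np.median(z[200:230,250:330]))
def near(c,r):return np.hypot(P[...,0]-c[0],P[...,1]-c[1])<r
m=near((.639,.083),.045)&(z>.045);k=blob(m,(320.,103.),5)
print("candle rim z",np.percentile(z[m&(z>.075)],[10,50,90]),circ(ray("wrist",k[:,0],.085,T)), "rows",k[:,0].min(0),k[:,0].max(0))
w=(hs[...,1]<70)&(hs[...,2]>110);k=blob(w,(330.,100.),5);q=ray("wrist",cv2.convexHull(k)[:,0],.012,T)
print("saucer",circ(q),cv2.minEnclosingCircle(q[:,:2].astype(np.float32)))
m=near((.596,-.122),.045)&(z>.105);k=blob(m,(367.,385.),5)
print("beaker rim z",np.percentile(z[m],[50,90]),circ(ray("wrist",cv2.convexHull(k)[:,0],.115,T)),cv2.minEnclosingCircle(ray("wrist",k[:,0],.115,T)[:,:2].astype(np.float32)))
# saucer floor/ rim heights
for r0,r1 in((.036,.044),(.051,.055)):
    rr=np.hypot(P[...,0]-.646,P[...,1]-.084);s=(rr>r0)&(rr<r1)&(z<.03);print("saucer ring",r0,np.percentile(z[s],[25,50,75]))
E
```

```text
table -0.00014807342639561183
candle rim z [0.083  0.0852 0.3725] (array([0.6412, 0.0814]), np.float64(0.03042935346007823)) rows [277  51] [367 148]
saucer (array([0.6491, 0.0831]), np.float64(0.055779276938189494)) ((0.6492027640342712, 0.08303321152925491), 0.05607958883047104)
beaker rim z [0.1125 0.1152] (array([ 0.5981, -0.1199]), np.float64(0.030717293108185748)) ((0.5983932614326477, -0.11978460103273392), 0.0319962278008461)
saucer ring 0.036 [0.0043 0.0048 0.0054]
saucer ring 0.051 [0.0073 0.0102 0.0115]
```

{"op": "apply_moves", "data": {"series": "0 0 0 0.044 0 0 1;0 0 0 0.044 0 0 1;0 0 0 0 0 0.045 1;0 0 0 0 0 0.045 1;0 0 0 0 0 0.03 1"}}

```text
clock: 2.65
tcp_pos: [0.6378, 0.076, 0.1188]
ee_rot: [-2.601, -1.759, 0.004]
contact_force: [-0.5, -0.0, 0.5]
finger_gap: 1.001
finger_force: 0.0
```

```bash
python3 - <<'E'
from h import *
delta((.6405,.0815,.047))
E
```

```text
t 2.65 tcp [0.6378 0.076  0.1188] F [-0.5 -0.   0.5] gap 1.001 f 0.0 z [-3.3e-03 -2.0e-04 -1.0e+00] y [ 0.928 -0.372 -0.003] q [-0.08  0.25  0.03  1.36 -0.    1.87]
-> [0.6405 0.0815 0.047 ] tool shift [ 6.2  0.7 71.8] mm
```

{"op": "apply_moves", "data": {"series": "0 0 0 0.005 0 0.03 1;0 0 0 0 0 0.03 1;0 0 0 0 0 0.013 1;0 0 0 0 0 0 1;0 0 0 0 0 0 -1"}}

```text
clock: 3.15
tcp_pos: [0.6418, 0.0807, 0.0507]
ee_rot: [2.602, 1.759, 0.001]
contact_force: [0.3, 0.4, 0.8]
finger_gap: 0.861
finger_force: 0.0
```

{"op": "apply_moves", "data": {"series": "0 0 0 0 0 0 -1;0 0 0 0 0 0 -1;0 0 0 0 0 0 -1;0 0 0 0 0 0 -1;0 0 0 0 0 0 -1"}}

```text
clock: 3.65
tcp_pos: [0.6423, 0.0811, 0.0518]
ee_rot: [2.6, 1.759, 0.003]
contact_force: [-4.1, -1.0, 7.6]
finger_gap: 0.727
finger_force: 44.9
```

```bash
python3 - <<'E'
from h import *
delta((.6405,.0815,.047))
E
```

```text
t 3.65 tcp [0.6423 0.0811 0.0518] F [-4.1 -1.   7.6] gap 0.727 f 44.9 z [ 2.6e-03 -7.0e-04 -1.0e+00] y [ 0.928 -0.372  0.003] q [-0.08  0.29 -0.04  1.24 -0.    1.88]
-> [0.6405 0.0815 0.047 ] tool shift [-0.3 -1.9  4.8] mm
```

{"op": "apply_moves", "data": {"series": "0 0 0 0 0 -0.01 -1;0 0 0 0 0 -0.03 -1;0 0 0 0 0 -0.045 -1;0 0 0 0 0 -0.045 -1;0 0 0 0 0 -0.04 -1"}}

```text
clock: 4.15
tcp_pos: [0.6414, 0.0814, 0.2227]
ee_rot: [2.601, 1.76, 0.002]
contact_force: [0.9, 0.1, -3.5]
finger_gap: 0.723
finger_force: 45.5
```

```bash
python3 - <<'E'
from h import *
o=observe()["tcp_pos"]
delta((.4265,-.2675,o[2]))
E
```

```text
t 4.15 tcp [0.6414 0.0814 0.2227] F [ 0.9  0.1 -3.5] gap 0.723 f 45.5 z [ 2.e-03 -2.e-04 -1.e+00] y [ 0.928 -0.372  0.002] q [-0.08  0.24  0.21  1.54 -0.    1.88]
-> [ 0.4265     -0.2675      0.22269151] tool shift [-4.038e+02 -6.980e+01 -4.000e-01] mm
```

{"op": "apply_moves", "data": {"series": "0 0 0 -0.03 -0.005 0 -1;0 0 0 -0.045 -0.008 0 -1;0 0 0 -0.045 -0.008 0 -1;0 0 0 -0.045 -0.008 0 -1;0 0 0 -0.045 -0.008 0 -1"}}

```text
clock: 4.65
tcp_pos: [0.5279, -0.101, 0.2203]
ee_rot: [2.6, 1.761, 0.001]
contact_force: [0.8, -0.5, -3.4]
finger_gap: 0.727
finger_force: 45.5
```

{"op": "apply_moves", "data": {"series": "0 0 0 -0.045 -0.008 0 -1;0 0 0 -0.045 -0.008 0 -1;0 0 0 -0.045 -0.008 0 -1;0 0 0 -0.04 -0.007 0 -1;0 0 0 -0.018 -0.002 0 -1"}}

```text
clock: 5.15
tcp_pos: [0.4247, -0.2694, 0.2204]
ee_rot: [2.603, 1.756, -0.001]
contact_force: [0.7, 0.3, -4.8]
finger_gap: 0.724
finger_force: 45.5
```

{"op": "apply_moves", "data": {"series": "0 0 0 0 0 0 -1;0 0 0 0 0 0.03 -1;0 0 0 0 0 0.04 -1;0 0 0 0 0 0.04 -1;0 0 0 0 0 0.03 -1"}}

```text
clock: 5.65
tcp_pos: [0.4264, -0.2654, 0.0775]
ee_rot: [-2.6, -1.761, -0.0]
contact_force: [0.2, 0.5, -4.5]
finger_gap: 0.727
finger_force: 45.5
```

```bash
python3 - <<'E'
from h import *
delta((.4265,-.2675,.0525))
E
```

```text
t 5.65 tcp [ 0.4264 -0.2654  0.0775] F [ 0.2  0.5 -4.5] gap 0.727 f 45.5 z [-5.e-04  9.e-04 -1.e+00] y [ 0.929 -0.371 -0.001] q [-0.82 -0.16 -0.46  1.27  0.    1.13]
-> [ 0.4265 -0.2675  0.0525] tool shift [-1.9  0.9 25. ] mm
```

{"op": "apply_moves", "data": {"series": "0 0 0 -0.002 0.001 0.01 -1;0 0 0 0 0 0.008 -1;0 0 0 0 0 0.004 -1;0 0 0 0 0 0.002 -1;0 0 0 0 0 0 -1"}}

```text
clock: 6.15
tcp_pos: [0.4272, -0.2694, 0.0564]
ee_rot: [2.601, 1.76, 0.0]
contact_force: [-0.4, -0.0, -2.9]
finger_gap: 0.725
finger_force: 45.7
```

```bash
python3 - <<'E'
from h import *
delta((.4265,-.2675,.0525))
E
```

```text
t 6.15 tcp [ 0.4272 -0.2694  0.0564] F [-0.4 -0.  -2.9] gap 0.725 f 45.7 z [ 0.0011 -0.0012 -1.    ] y [ 0.928 -0.372  0.001] q [-0.82 -0.14 -0.48  1.23 -0.    1.13]
-> [ 0.4265 -0.2675  0.0525] tool shift [ 1.6 -1.4  3.8] mm
```

{"op": "apply_moves", "data": {"series": "0 0 0 0 0 0.001 -1;0 0 0 0 0 0.001 -1;0 0 0 0 0 0.001 -1;0 0 0 0 0 0.001 -1;0 0 0 0 0 0 -1"}}

```text
clock: 6.65
tcp_pos: [0.4267, -0.2691, 0.0518]
ee_rot: [2.601, 1.76, -0.0]
contact_force: [-2.4, 2.0, 2.5]
finger_gap: 0.725
finger_force: 46.0
```

```bash
python3 - <<'E'
from h import *
delta((.4265,-.2675,.0525));delta()
E
```

```text
t 6.65 tcp [ 0.4267 -0.2691  0.0518] F [-2.4  2.   2.5] gap 0.725 f 46.0 z [ 1.e-04 -5.e-04 -1.e+00] y [ 0.928 -0.372  0.   ] q [-0.82 -0.13 -0.49  1.22 -0.    1.13]
-> [ 0.4265 -0.2675  0.0525] tool shift [ 1.4 -0.8 -0.7] mm
t 6.65 tcp [ 0.4267 -0.2691  0.0518] F [-2.4  2.   2.5] gap 0.725 f 46.0 z [ 1.e-04 -5.e-04 -1.e+00] y [ 0.928 -0.372  0.   ] q [-0.82 -0.13 -0.49  1.22 -0.    1.13]
```

Contact has been made, so I'll open and rise.

{"op": "apply_moves", "data": {"series": "0 0 0 0 0 0 1;0 0 0 0 0 0 1;0 0 0 0 0 0 1;0 0 0 0 0 0 1;0 0 0 0 0 0 1"}}

```text
clock: 7.15
tcp_pos: [0.4267, -0.2689, 0.0513]
ee_rot: [2.602, 1.761, -0.0]
contact_force: [0.9, -0.2, 0.1]
finger_gap: 1.005
finger_force: 0.0
```

{"op": "apply_moves", "data": {"series": "0 0 0 0 0 -0.02 1;0 0 0 0 0 -0.04 1;0 0 0 0 0 -0.05 1;0 0 0 0 0 -0.05 1;0 0 0 0 0 -0.04 1"}}

```text
clock: 7.65
tcp_pos: [0.4268, -0.2691, 0.2544]
ee_rot: [2.6, 1.759, 0.001]
contact_force: [0.1, -0.0, -0.5]
finger_gap: 0.997
finger_force: 0.0
```

```bash
python3 - <<'E'
from h import *
delta((.43,.20,.25))
o=observe(); p,d=snapshot("wrist"); np.savez("pics/w2",d=d,T=wristT(o)); cv2.imwrite("pics/w2.png",p[:,:,::-1])
E
```

```text
t 7.65 tcp [ 0.4268 -0.2691  0.2544] F [ 0.1 -0.  -0.5] gap 0.997 f 0.0 z [ 0.0016 -0.0017 -1.    ] y [ 0.928 -0.372  0.002] q [-0.82 -0.19 -0.16  1.59 -0.    1.13]
-> [0.43 0.2  0.25] tool shift [ 436.6 -171.4    3.6] mm
```

View pics/w2.png

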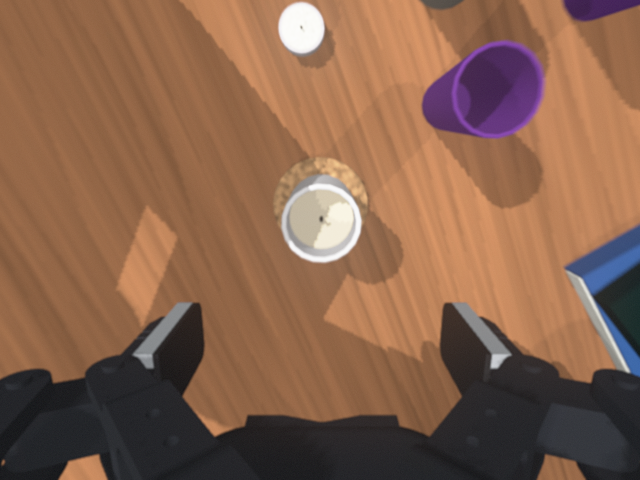

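The candle stands on the coaster, with its rim at (321,222). On to the plant.

{"op": "apply_moves", "data": {"series": "0 0 0 0.043 -0.017 0 1;0 0 0 0.043 -0.017 0 1;0 0 0 0.043 -0.017 0 1;0 0 0 0.043 -0.017 0 1;0 0 0 0.043 -0.017 0 1"}}

```text
clock: 8.2
tcp_pos: [0.4274, -0.0361, 0.2513]
ee_rot: [2.602, 1.76, 0.001]
contact_force: [0.9, -0.3, 1.1]
finger_gap: 1.002
finger_force: 0.0
```

{"op": "apply_moves", "data": {"series": "0 0 0 0.043 -0.017 0 1;0 0 0 0.043 -0.017 0 1;0 0 0 0.043 -0.017 0 1;0 0 0 0.043 -0.017 0 1;0 0 0 0.043 -0.017 0 1"}}

```text
clock: 8.7
tcp_pos: [0.4284, 0.1955, 0.2514]
ee_rot: [2.601, 1.76, 0.001]
contact_force: [0.4, 0.5, 0.9]
finger_gap: 0.998
finger_force: 0.0
```

{"op": "apply_moves", "data": {"series": "0 0 0 0 0 0 1;0 0 0 0 0 0 1;0 0 0 0 0 0 1;0 0 0 0 0 0 1;0 0 0 0 0 0 1"}}

```text
clock: 9.2
tcp_pos: [0.429, 0.1924, 0.2513]
ee_rot: [2.604, 1.758, 0.0]
contact_force: [-0.6, 0.1, -0.7]
finger_gap: 0.997
finger_force: 0.0
```

```bash
python3 - <<'E'
from h import *
np.set_printoptions(precision=4,suppress=True)
delta((.437,.275,.046))
o=observe(); p,d=snapshot("wrist"); T=wristT(o); np.savez("pics/w3",d=d,T=T); cv2.imwrite("pics/w3.png",p[:,:,::-1])
P=cloud("wrist",d,T);z=P[...,2];hs=cv2.cvtColor(p,cv2.COLOR_RGB2HSV)
near=np.hypot(P[...,0]-.437,P[...,1]-.275)<.05
m=near&(z>.055)&(z<.2);k=blob(m,tuple(map(float,np.argwhere(m).mean(0)[::-1])),5)
print("plant rim hull",circ(ray("wrist",cv2.convexHull(k)[:,0],.068,T)),"zpct",np.percentile(z[m],[20,50,90,99]))
w=near&(z>.02)&(z<.062);print("pot wall",circ(P[w]),w.sum())
rr=np.hypot(P[...,0]-.442,P[...,1]-.274)<.09
t=(hs[...,2]<90)&(hs[...,1]<130)&rr&(z>-.01)&(z<.02)
k=blob(t,tuple(map(float,np.argwhere(t).mean(0)[::-1])),5)
q=ray("wrist",cv2.convexHull(k)[:,0],.008,T);print("tile",cv2.minAreaRect((q[:,:2]*1000).astype(np.float32)),"z",np.median(z[t]))
E
```

```text
t 9.2 tcp [0.429  0.1924 0.2513] F [-0.6  0.1 -0.7] gap 0.997 f 0.0 z [ 0.0002 -0.0002 -1.    ] y [ 0.928 -0.374  0.   ] q [ 0.14 -0.29 -0.26  1.6  -0.    2.1 ]
-> [0.437 0.275 0.046] tool shift [ 79.6 -23.5 205.3] mm
plant rim hull (array([0.4384, 0.2748]), np.float64(0.0310934131839419)) zpct [0.0679 0.0693 0.0904 0.0952]
pot wall (array([0.1276, 0.0759]), np.float64(0.39749098380765724)) 1
tile ((444.0732727050781, 273.4166259765625), (107.98535919189453, 108.4876708984375), 32.42124557495117) z 0.0077639783130186435
```

View pics/w3.png

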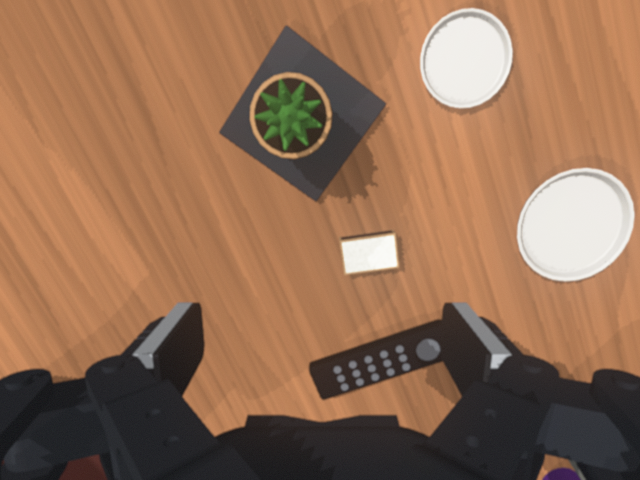

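The plant rim is at (290,115) on the tile, whose centre is near (303,113). The big saucer, now empty, is at (576,224). The small saucer is at (466,58).

{"op": "apply_moves", "data": {"series": "0 0 0 0.04 -0.011 0 1;0 0 0 0.04 -0.011 0 1;0 0 0 0 0 0.04 1;0 0 0 0 0 0.04 1;0 0 0 0 0 0.03 1"}}

```text
clock: 9.75
tcp_pos: [0.4375, 0.2755, 0.1389]
ee_rot: [-2.602, -1.76, 0.002]
contact_force: [0.3, -0.3, 0.6]
finger_gap: 0.998
finger_force: 0.0
```

```bash
python3 - <<'E'
from h import *
delta((.438,.275,.046))
Z=np.load("pics/w3.npz");T=Z["T"];hs=cv2.cvtColor(cv2.imread("pics/w3.png"),cv2.COLOR_BGR2HSV)
w=(hs[...,1]<70)&(hs[...,2]>110);k=blob(w,(576.,224.),5);q=ray("wrist",cv2.convexHull(k)[:,0],.012,T)
print("saucer",circ(q))
top,d=snapshot("top");hs=cv2.cvtColor(top,cv2.COLOR_RGB2HSV)
w=(hs[...,1]<60)&(hs[...,2]>120);k=blob(w,(282.,223.),5)
print("saucer top",circ(ray("top",k[:,0],.012)))
cv2.imwrite("pics/top1.png",top[:,:,::-1]);np.save("pics/top1_d.npy",d)
E
```

```text
t 9.75 tcp [0.4375 0.2755 0.1389] F [ 0.3 -0.3  0.6] gap 0.998 f 0.0 z [-1.4e-03 -6.0e-04 -1.0e+00] y [ 0.928 -0.372 -0.001] q [ 0.31 -0.14 -0.33  1.38 -0.    2.26]
-> [0.438 0.275 0.046] tool shift [-0.2  0.7 92.9] mm
saucer (array([0.64888055, 0.08371031]), np.float64(0.055904661905103264))
saucer top (array([0.64694336, 0.08469899]), np.float64(0.05433949930308299))
```

{"op": "apply_moves", "data": {"series": "0 0 0 0 0 0.035 1;0 0 0 0 0 0.03 1;0 0 0 0 0 0.02 1;0 0 0 0 0 0.007 1;0 0 0 0 0 0 1"}}

```text
clock: 10.3
tcp_pos: [0.438, 0.2755, 0.0493]
ee_rot: [-2.602, -1.76, 0.001]
contact_force: [0.3, 0.6, 0.7]
finger_gap: 0.998
finger_force: 0.0
```

{"op": "apply_moves", "data": {"series": "0 0 0 0 0 0 -1;0 0 0 0 0 0 -1;0 0 0 0 0 0 -1;0 0 0 0 0 0 -1;0 0 0 0 0 0 -1"}}

```text
clock: 10.8
tcp_pos: [0.4389, 0.2764, 0.0513]
ee_rot: [2.601, 1.761, 0.004]
contact_force: [-2.7, 0.7, 6.5]
finger_gap: 0.702
finger_force: 42.2
```

{"op": "apply_moves", "data": {"series": "0 0 0 0 0 0 -1;0 0 0 0 0 -0.01 -1;0 0 0 0 0 -0.03 -1;0 0 0 0 0 -0.03 -1;0 0 0 0 0 0 -1"}}

```text
clock: 11.3
tcp_pos: [0.4406, 0.2767, 0.1246]
ee_rot: [2.6, 1.759, 0.011]
contact_force: [0.2, -0.8, -2.2]
finger_gap: 0.702
finger_force: 44.8
```

```bash
python3 - <<'E'
from h import *
np.set_printoptions(precision=4,suppress=True)
delta((.438,.275,.116),(.648,.084,.116))
s,d=snapshot("side");P=cloud("side",d);cv2.imwrite("pics/side2.png",cv2.resize(s[80:240,120:320,::-1],(600,480)))
m=(np.hypot(P[...,0]-.437,P[...,1]-.275)<.04)
print(np.histogram(P[m][:,2],np.arange(0,.2,.01))[0])
E
```

```text
t 11.3 tcp [0.4406 0.2767 0.1246] F [ 0.2 -0.8 -2.2] gap 0.702 f 44.8 z [ 0.007   0.0021 -1.    ] y [ 0.928 -0.372  0.006] q [ 0.31 -0.14 -0.36  1.35 -0.    2.26]
-> [0.438 0.275 0.116] tool shift [-2.6 -1.8  8.6] mm
-> [0.648 0.084 0.116] tool shift [-99.2 266.    1.1] mm
[506  16   0   0   0   0   0   0  88 101 116 108 132 135 250 176 144  68
 123]
```

View pics/side2.png

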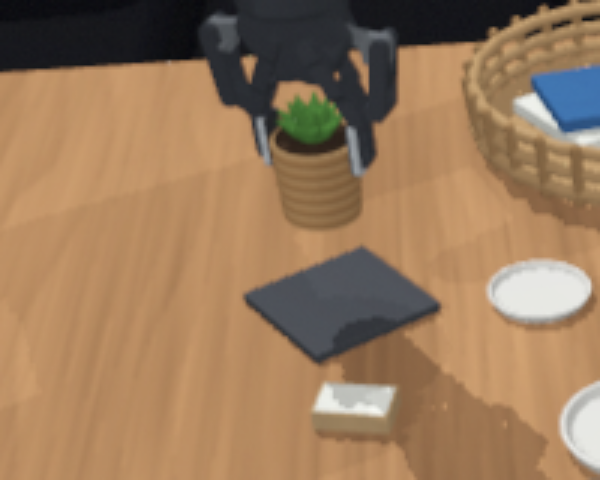

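The plant is lifted and upright, and the tile is bare at (343,302) in the crop.

{"op": "apply_moves", "data": {"series": "0 0 0 0 0 -0.03 -1;0 0 0 -0.0145 0.0377 0 -1;0 0 0 -0.0145 0.0377 0 -1;0 0 0 -0.0145 0.0377 0 -1;0 0 0 -0.0145 0.0377 0 -1"}}

```text
clock: 11.85
tcp_pos: [0.5569, 0.1647, 0.1482]
ee_rot: [-2.601, -1.761, 0.002]
contact_force: [0.4, 0.4, -3.1]
finger_gap: 0.701
finger_force: 45.3
```

{"op": "apply_moves", "data": {"series": "0 0 0 -0.0145 0.0377 0 -1;0 0 0 -0.0145 0.0377 0 -1;0 0 0 -0.0145 0.0377 0 -1;0 0 0 0 0 0 -1;0 0 0 0 0 0 -1"}}

```text
clock: 12.35
tcp_pos: [0.6448, 0.0828, 0.1475]
ee_rot: [-2.602, -1.758, 0.003]
contact_force: [-0.3, -0.0, -3.1]
finger_gap: 0.702
finger_force: 45.7
```

```bash
python3 - <<'E'
from h import *
np.set_printoptions(precision=4,suppress=True)
delta((.648,.084,.0485))
s,d=snapshot("side");P=cloud("side",d);hs=cv2.cvtColor(s,cv2.COLOR_RGB2HSV)
t=(hs[...,2]<90)&(hs[...,1]<130)&(np.hypot(P[...,0]-.442,P[...,1]-.27)<.09)&(P[...,2]>-.01)&(P[...,2]<.02)
k=blob(t,(235.,182.),5);q=ray("side",cv2.convexHull(k)[:,0],.008);print("tile side",cv2.minAreaRect((q[:,:2]*1000).astype(np.float32)))
top,d=snapshot("top");hs=cv2.cvtColor(top,cv2.COLOR_RGB2HSV);P=cloud("top",d)
t=(hs[...,2]<90)&(hs[...,1]<130)&(np.hypot(P[...,0]-.442,P[...,1]-.27)<.09)&(P[...,2]>-.01)&(P[...,2]<.02)
k=blob(t,(200.,310.),5);q=ray("top",cv2.convexHull(k)[:,0],.008);print("tile top",cv2.minAreaRect((q[:,:2]*1000).astype(np.float32)))
w=(P[...,2]>.04)&(P[...,2]<.15)&(np.hypot(P[...,0]-.4265,P[...,1]+.268)<.05)
k=blob(w,(430.,322.),5);print("candle top",circ(ray("top",k[:,0],.085)))
E
```

```text
t 12.35 tcp [0.6448 0.0828 0.1475] F [-0.3 -0.  -3.1] gap 0.702 f 45.7 z [-0.0028  0.0003 -1.    ] y [ 0.928 -0.373 -0.003] q [-0.07  0.26  0.1   1.41  0.    1.88]
-> [0.648  0.084  0.0485] tool shift [ 2.4  2.8 99. ] mm
tile side ((442.82659912109375, 265.53485107421875), (109.46295166015625, 113.93478393554688), 32.457366943359375)Traceback (most recent call last):
  File "<stdin>", line 9, in <module>
  File "h.py", line 20, in blob
    return min((c for c in cs if cv2.contourArea(c)>60),key=lambda c:-cv2.pointPolygonTest(c,seed,True))
ValueError: min() iterable argument is empty
```

{"op": "apply_moves", "data": {"series": "0 0 0 0.003 0.003 0.02 -1;0 0 0 0 0 0.03 -1;0 0 0 0 0 0.025 -1;0 0 0 0 0 0.012 -1;0 0 0 0 0 0 -1"}}

```text
clock: 12.95
tcp_pos: [0.6473, 0.0861, 0.0604]
ee_rot: [-2.599, -1.761, 0.004]
contact_force: [-0.2, -0.7, -2.2]
finger_gap: 0.699
finger_force: 45.7
```

```bash
python3 - <<'E'
from h import *
delta((.6486,.0855,.0485))
E
```

```text
t 12.95 tcp [0.6473 0.0861 0.0604] F [-0.2 -0.7 -2.2] gap 0.699 f 45.7 z [-3.4e-03  2.0e-04 -1.0e+00] y [ 0.929 -0.371 -0.003] q [-0.07  0.31  0.    1.26 -0.    1.88]
-> [0.6486 0.0855 0.0485] tool shift [-0.   1.5 11.9] mm
```

{"op": "apply_moves", "data": {"series": "0 0 0 0 0.001 0.005 -1;0 0 0 0 0 0.003 -1;0 0 0 0 0 0.002 -1;0 0 0 0 0 0.001 -1;0 0 0 0 0 0 -1"}}

```text
clock: 13.45
tcp_pos: [0.6502, 0.0848, 0.0515]
ee_rot: [2.602, 1.76, 0.0]
contact_force: [-0.0, 0.0, -3.5]
finger_gap: 0.702
finger_force: 45.7
```

```bash
python3 - <<'E'
from h import *
delta((.6486,.0855,.0485))
E
```

```text
t 13.45 tcp [0.6502 0.0848 0.0515] F [-0.   0.  -3.5] gap 0.702 f 45.7 z [ 3.e-04 -1.e-04 -1.e+00] y [ 0.928 -0.372  0.   ] q [-0.07  0.32 -0.    1.24 -0.    1.88]
-> [0.6486 0.0855 0.0485] tool shift [ 0.1 -1.8  3. ] mm
```

{"op": "apply_moves", "data": {"series": "0 0 0 0 -0.001 0.001 -1;0 0 0 0 0 0.001 -1;0 0 0 0 0 0.001 -1;0 0 0 0 0 0.001 -1;0 0 0 0 0 0 -1"}}

```text
clock: 13.95
tcp_pos: [0.6493, 0.0854, 0.0485]
ee_rot: [2.601, 1.761, 0.001]
contact_force: [-4.3, 1.2, 5.7]
finger_gap: 0.701
finger_force: 46.8
```

```bash
python3 - <<'E'
from h import *
delta((.6486,.0855,.0485))
E
```

```text
t 13.95 tcp [0.6493 0.0854 0.0485] F [-4.3  1.2  5.7] gap 0.701 f 46.8 z [ 5.e-04 -0.e+00 -1.e+00] y [ 0.928 -0.372  0.   ] q [-0.07  0.32 -0.01  1.24  0.    1.88]
-> [0.6486 0.0855 0.0485] tool shift [-0.1 -0.7 -0. ] mm
```

{"op": "apply_moves", "data": {"series": "0 0 0 0 0 0 1;0 0 0 0 0 0 1;0 0 0 0 0 0 1;0 0 0 0 0 0 1;0 0 0 0 0 0 1"}}

```text
clock: 14.45
tcp_pos: [0.6492, 0.0852, 0.0472]
ee_rot: [2.602, 1.761, -0.0]
contact_force: [0.0, -0.7, -0.1]
finger_gap: 1.002
finger_force: 0.0
```

{"op": "apply_moves", "data": {"series": "0 0 0 0 0 -0.02 1;0 0 0 0 0 -0.04 1;0 0 0 0 0 -0.05 1;0 0 0 0 0 -0.05 1;0 0 0 0 0 -0.04 1"}}

```text
clock: 14.95
tcp_pos: [0.6494, 0.0852, 0.2507]
ee_rot: [2.6, 1.76, 0.003]
contact_force: [1.2, 0.7, 0.6]
finger_gap: 1.0
finger_force: 0.0
```

```bash
python3 - <<'E'
from h import *
np.set_printoptions(precision=4,suppress=True)
delta((.4265,-.268,.25))
o=observe(); p,d=snapshot("wrist"); T=wristT(o); np.savez("pics/w4",d=d,T=T); cv2.imwrite("pics/w4.png",p[:,:,::-1])
P=cloud("wrist",d,T);z=P[...,2];hs=cv2.cvtColor(p,cv2.COLOR_RGB2HSV)
m=(np.hypot(P[...,0]-.648,P[...,1]-.084)<.045)&(z>.055)&(z<.15)
k=blob(m,tuple(map(float,np.argwhere(m).mean(0)[::-1])),5);print("plant rim",circ(ray("wrist",cv2.convexHull(k)[:,0],.065,T)),"z",np.percentile(z[m],[20,50,99]))
w=((hs[...,1]<70)&(hs[...,2]>110)&(z<.03)) | m;k=blob(w,tuple(map(float,np.argwhere(m).mean(0)[::-1])),7);q=ray("wrist",cv2.convexHull(k)[:,0],.012,T);print("saucer",circ(q))
E
```

```text
t 14.95 tcp [0.6494 0.0852 0.2507] F [1.2 0.7 0.6] gap 1.0 f 0.0 z [ 0.0025 -0.0003 -1.    ] y [ 0.928 -0.372  0.002] q [-0.07  0.28  0.3   1.6  -0.    1.88]
-> [ 0.4265 -0.268   0.25  ] tool shift [-410.8  -75.6    0.2] mm
plant rim (array([0.6489, 0.085 ]), np.float64(0.031256909702025555)) z [0.0649 0.0663 0.0923]
saucer (array([0.6491, 0.0831]), np.float64(0.05624212335734577))
```

View pics/w4.png

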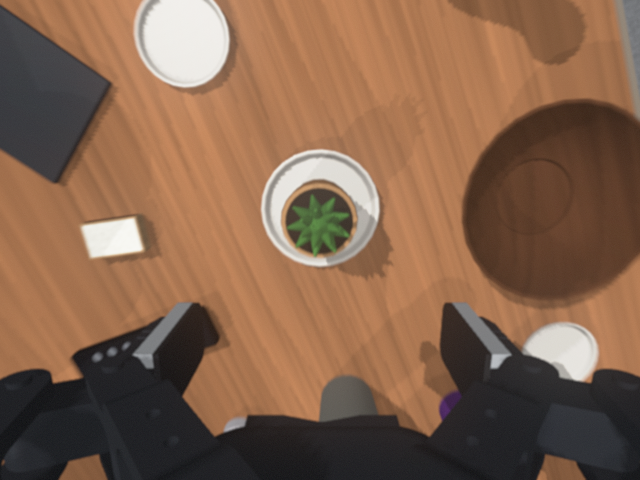

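The plant, rim at (319,219), stands within about 2 mm of the saucer's middle. Back to the candle.

{"op": "apply_moves", "data": {"series": "0 0 0 -0.045 -0.008 0 1;0 0 0 -0.045 -0.008 0 1;0 0 0 -0.045 -0.008 0 1;0 0 0 -0.045 -0.008 0 1;0 0 0 -0.045 -0.008 0 1"}}

```text
clock: 15.5
tcp_pos: [0.5272, -0.11, 0.247]
ee_rot: [2.601, 1.761, 0.0]
contact_force: [0.7, -0.5, -0.2]
finger_gap: 1.0
finger_force: 0.0
```

{"op": "apply_moves", "data": {"series": "0 0 0 -0.045 -0.008 0 1;0 0 0 -0.045 -0.008 0 1;0 0 0 -0.045 -0.008 0 1;0 0 0 -0.045 -0.008 0 1;0 0 0 0 0 0 1"}}

```text
clock: 16.0
tcp_pos: [0.4293, -0.268, 0.2469]
ee_rot: [2.606, 1.753, -0.002]
contact_force: [-0.0, 0.4, -0.3]
finger_gap: 1.001
finger_force: 0.0
```

```bash
python3 - <<'E'
from h import *
np.set_printoptions(precision=4,suppress=True)
o=observe(); p,d=snapshot("wrist"); T=wristT(o)
P=cloud("wrist",d,T);z=P[...,2]
m=(np.hypot(P[...,0]-.4265,P[...,1]+.269)<.045)&(z>.045)&(z<.15)
k=blob(m,tuple(map(float,np.argwhere(m).mean(0)[::-1])),5);c,r=circ(ray("wrist",k[:,0],.085,T));print("candle",c,r)
delta((c[0],c[1],.05))
p,d=snapshot("top");hs=cv2.cvtColor(p,cv2.COLOR_RGB2HSV);P=cloud("top",d)
t=(hs[...,2]<95)&(hs[...,1]<130)&(np.hypot(P[...,0]-.442,P[...,1]-.27)<.1)&(P[...,2]<.03)
k=blob(t,(200.,310.),5);q=ray("top",cv2.convexHull(k)[:,0],.008);print("tile top",cv2.minAreaRect((q[:,:2]*1000).astype(np.float32)))
E
```

```text
candle [ 0.4288 -0.2676] 0.031205284995101428
t 16.05 tcp [ 0.4304 -0.266   0.247 ] F [-0.4 -0.2  0. ] gap 1.0 f 0.0 z [-0.0001 -0.0002 -1.    ] y [ 0.927 -0.376  0.   ] q [-0.81 -0.18 -0.17  1.58 -0.    1.14]
-> [ 0.4288 -0.2676  0.05  ] tool shift [ -2.1  -0.9 197. ] mm
tile top ((441.6087646484375, 274.3594665527344), (110.08326721191406, 110.57261657714844), 32.4747314453125)
```

{"op": "apply_moves", "data": {"series": "0 0 0 -0.002 -0.001 0.04 1;0 0 0 0 0 0.045 1;0 0 0 0 0 0.04 1;0 0 0 0 0 0.03 1;0 0 0 0 0 0.025 1"}}

```text
clock: 16.6
tcp_pos: [0.4303, -0.2634, 0.0651]
ee_rot: [-2.598, -1.763, 0.0]
contact_force: [0.4, 0.1, 0.6]
finger_gap: 0.997
finger_force: 0.0
```

{"op": "apply_moves", "data": {"series": "0 0 0 0 0 0.017 1;0 0 0 0 0 0 1;0 0 0 0 0 0 -1;0 0 0 0 0 0 -1;0 0 0 0 0 0 -1"}}

```text
clock: 17.1
tcp_pos: [0.4308, -0.2656, 0.0519]
ee_rot: [2.6, 1.76, 0.001]
contact_force: [-2.0, 4.3, 6.9]
finger_gap: 0.723
finger_force: 45.0
```

{"op": "apply_moves", "data": {"series": "0 0 0 0 0 0 -1;0 0 0 0 0 0 -1;0 0 0 0 0 0 -1;0 0 0 0 0 0 -1;0 0 0 0 0 0 -1"}}

```text
clock: 17.6
tcp_pos: [0.4308, -0.2656, 0.052]
ee_rot: [2.6, 1.76, 0.001]
contact_force: [-2.0, 3.5, 6.6]
finger_gap: 0.718
finger_force: 45.0
```

```bash
python3 - <<'E'
from h import *
delta((.4425,.274,.05))
E
```

```text
t 17.6 tcp [ 0.4308 -0.2656  0.052 ] F [-2.   3.5  6.6] gap 0.718 f 45.0 z [ 1.5e-03 -8.0e-04 -1.0e+00] y [ 0.928 -0.371  0.002] q [-0.81 -0.13 -0.48  1.22  0.    1.14]
-> [0.4425 0.274  0.05  ] tool shift [ 505.4 -189.6    1.5] mm
```

{"op": "apply_moves", "data": {"series": "0 0 0 0 0 -0.01 -1;0 0 0 0 0 -0.03 -1;0 0 0 0 0 -0.04 -1;0 0 0 0 0 -0.04 -1;0 0 0 0.03 -0.011 0 -1"}}

```text
clock: 18.1
tcp_pos: [0.4332, -0.2377, 0.1773]
ee_rot: [2.596, 1.751, 0.002]
contact_force: [2.0, -0.3, -4.3]
finger_gap: 0.728
finger_force: 45.7
```

{"op": "apply_moves", "data": {"series": "0 0 0 0.043 -0.016 0 -1;0 0 0 0.043 -0.016 0 -1;0 0 0 0.043 -0.016 0 -1;0 0 0 0.043 -0.016 0 -1;0 0 0 0.043 -0.016 0 -1"}}

```text
clock: 18.6
tcp_pos: [0.4366, -0.0026, 0.1712]
ee_rot: [2.601, 1.759, 0.002]
contact_force: [0.6, 0.7, -4.3]
finger_gap: 0.72
finger_force: 45.7
```

{"op": "apply_moves", "data": {"series": "0 0 0 0.043 -0.016 0 -1;0 0 0 0.043 -0.016 0 -1;0 0 0 0.043 -0.016 0 -1;0 0 0 0.043 -0.016 0 -1;0 0 0 0.043 -0.016 0 -1"}}

```text
clock: 19.1
tcp_pos: [0.4423, 0.2273, 0.1712]
ee_rot: [2.601, 1.76, 0.002]
contact_force: [1.9, -1.3, -4.0]
finger_gap: 0.726
finger_force: 45.7
```

{"op": "apply_moves", "data": {"series": "0 0 0 0.025 -0.01 0 -1;0 0 0 0.02 -0.008 0 -1;0 0 0 0 0 0 -1;0 0 0 0 0 0 -1;0 0 0 0 0 0 -1"}}

```text
clock: 19.6
tcp_pos: [0.4425, 0.273, 0.1706]
ee_rot: [2.602, 1.76, 0.0]
contact_force: [0.1, 0.2, -3.2]
finger_gap: 0.724
finger_force: 45.7
```

```bash
python3 - <<'E'
from h import *
np.set_printoptions(precision=4,suppress=True)
delta((.4435,.2765,.056))
s,d=snapshot("side");P=cloud("side",d);hs=cv2.cvtColor(s,cv2.COLOR_RGB2HSV);o=observe()["tcp_pos"]
for a,b in((-.045,-.035),(-.035,-.025)):
    m=(np.hypot(P[...,0]-o[0],P[...,1]-o[1])<.045)&(P[...,2]>o[2]+a)&(P[...,2]<o[2]+b); print(m.sum(),circ(P[m]))
E
```

```text
t 19.6 tcp [0.4425 0.273  0.1706] F [ 0.1  0.2 -3.2] gap 0.724 f 45.7 z [ 0.0003 -0.0003 -1.    ] y [ 0.928 -0.372  0.   ] q [ 0.3  -0.14 -0.28  1.44 -0.    2.25]
-> [0.4435 0.2765 0.056 ] tool shift [  3.6  -0.5 114.6] mm
126 (array([0.441, 0.267]), np.float64(0.02932758636993745))
131 (array([0.4407, 0.2682]), np.float64(0.030207834168080577))
```

{"op": "apply_moves", "data": {"series": "0 0 0 0.004 0 0.03 -1;0 0 0 0 0 0.04 -1;0 0 0 0 0 0.025 -1;0 0 0 0 0 0.012 -1;0 0 0 0 0 0 -1"}}

```text
clock: 20.15
tcp_pos: [0.443, 0.2764, 0.062]
ee_rot: [-2.602, -1.759, 0.004]
contact_force: [-1.4, -0.0, -3.5]
finger_gap: 0.721
finger_force: 45.7
```

{"op": "apply_moves", "data": {"series": "0 0 0 0 0 0.002 -1;0 0 0 0 0 0.001 -1;0 0 0 0 0 0.001 -1;0 0 0 0 0 0 -1;0 0 0 0 0 0 -1"}}

```text
clock: 20.65
tcp_pos: [0.4441, 0.2774, 0.0597]
ee_rot: [2.602, 1.761, 0.001]
contact_force: [0.6, 0.2, -3.7]
finger_gap: 0.725
finger_force: 45.7
```

```bash
python3 - <<'E'
from h import *
delta((.4437,.277,.055))
E
```

```text
t 20.65 tcp [0.4441 0.2774 0.0597] F [ 0.6  0.2 -3.7] gap 0.725 f 45.7 z [ 6.e-04  0.e+00 -1.e+00] y [ 0.928 -0.372  0.001] q [ 0.31 -0.08 -0.42  1.23 -0.    2.26]
-> [0.4437 0.277  0.055 ] tool shift [-0.5 -0.3  4.7] mm
```

{"op": "apply_moves", "data": {"series": "0 0 0 0 0 0.002 -1;0 0 0 0 0 0.001 -1;0 0 0 0 0 0.001 -1;0 0 0 0 0 0.001 -1;0 0 0 0 0 0 -1"}}

```text
clock: 21.15
tcp_pos: [0.4439, 0.2773, 0.055]
ee_rot: [2.602, 1.761, 0.0]
contact_force: [-3.3, 0.0, 4.3]
finger_gap: 0.722
finger_force: 46.3
```

```bash
python3 - <<'E'
from h import *
delta((.4437,.277,.055))
E
```

```text
t 21.15 tcp [0.4439 0.2773 0.055 ] F [-3.3  0.   4.3] gap 0.722 f 46.3 z [ 1.e-04 -2.e-04 -1.e+00] y [ 0.928 -0.372  0.   ] q [ 0.31 -0.08 -0.43  1.22 -0.    2.26]
-> [0.4437 0.277  0.055 ] tool shift [-0.4 -0.   0. ] mm
```

{"op": "apply_moves", "data": {"series": "0 0 0 0 0 0 1;0 0 0 0 0 0 1;0 0 0 0 0 0 1;0 0 0 0 0 0 1;0 0 0 0 0 0 1"}}

```text
clock: 21.65
tcp_pos: [0.444, 0.2773, 0.0543]
ee_rot: [2.602, 1.76, 0.0]
contact_force: [-0.6, -0.6, -0.5]
finger_gap: 1.0
finger_force: 0.0
```

{"op": "apply_moves", "data": {"series": "0 0 0 0 0 -0.02 1;0 0 0 0 0 -0.04 1;0 0 0 0 0 -0.05 1;0 0 0 0 0 -0.05 1;0 0 0 0 0 -0.03 1"}}

```text
clock: 22.15
tcp_pos: [0.4447, 0.2776, 0.2485]
ee_rot: [2.601, 1.76, 0.006]
contact_force: [0.3, 0.7, 0.3]
finger_gap: 0.998
finger_force: 0.0
```

```bash
python3 - <<'E'
from h import *
np.set_printoptions(precision=4,suppress=True)
delta((.56,-.19,.25))
o=observe(); p,d=snapshot("wrist"); T=wristT(o); cv2.imwrite("pics/w5.png",p[:,:,::-1])
P=cloud("wrist",d,T);z=P[...,2];hs=cv2.cvtColor(p,cv2.COLOR_RGB2HSV)
c0=np.array([.4425,.274]);m=(np.hypot(P[...,0]-c0[0],P[...,1]-c0[1])<.045)&(z>.045)&(z<.15)
k=blob(m,tuple(map(float,np.argwhere(m).mean(0)[::-1])),5);print("candle",circ(ray("wrist",k[:,0],.088,T)))
t=((hs[...,2]<95)&(hs[...,1]<130)&(np.hypot(P[...,0]-.442,P[...,1]-.27)<.1)&(z<.03))|m
k=blob(t,tuple(map(float,np.argwhere(m).mean(0)[::-1])),5);q=ray("wrist",cv2.convexHull(k)[:,0],.008,T);print("tile",cv2.minAreaRect((q[:,:2]*1000).astype(np.float32)))
E
```

```text
t 22.15 tcp [0.4447 0.2776 0.2485] F [0.3 0.7 0.3] gap 0.998 f 0.0 z [ 0.0041  0.0012 -1.    ] y [ 0.928 -0.372  0.003] q [ 0.31 -0.13 -0.12  1.57 -0.    2.26]
-> [ 0.56 -0.19  0.25] tool shift [-391.2  280.9   -1.5] mm
candle (array([0.4442, 0.2745]), np.float64(0.0313611205765038))
tile ((443.5978698730469, 273.137939453125), (110.10334777832031, 109.73355865478516), 32.34428787231445)
```

View pics/w5.png

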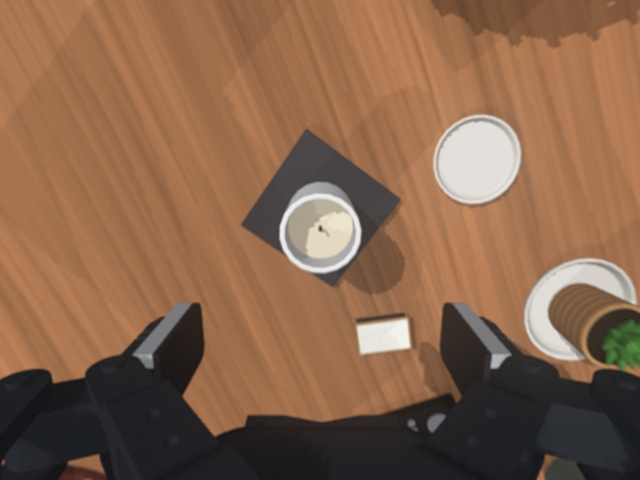

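The candle, rim at (320,233), stands within 1.5 mm of the tile's middle. Next is the beaker.

{"op": "apply_moves", "data": {"series": "0 0 0 -0.035 0.025 0 1;0 0 0 -0.035 0.025 0 1;0 0 0 -0.035 0.025 0 1;0 0 0 -0.035 0.025 0 1;0 0 0 -0.035 0.025 0 1"}}

```text
clock: 22.7
tcp_pos: [0.495, 0.0667, 0.2441]
ee_rot: [2.602, 1.761, 0.0]
contact_force: [1.3, 0.2, -0.1]
finger_gap: 1.0
finger_force: 0.0
```

{"op": "apply_moves", "data": {"series": "0 0 0 -0.035 0.025 0 1;0 0 0 -0.035 0.025 0 1;0 0 0 -0.035 0.025 0 1;0 0 0 -0.035 0.025 0 1;0 0 0 -0.035 0.025 0 1"}}

```text
clock: 23.2
tcp_pos: [0.5459, -0.1424, 0.244]
ee_rot: [2.602, 1.76, 0.0]
contact_force: [0.1, 0.8, -0.1]
finger_gap: 0.998
finger_force: 0.0
```

{"op": "apply_moves", "data": {"series": "0 0 0 -0.035 0.025 0 1;0 0 0 0 0 0 1;0 0 0 0 0 0 1;0 0 0 0 0 0 1;0 0 0 0 0 0 1"}}

```text
clock: 23.7
tcp_pos: [0.556, -0.1811, 0.2445]
ee_rot: [2.6, 1.762, 0.0]
contact_force: [-0.5, 0.5, -0.5]
finger_gap: 0.999
finger_force: 0.0
```

```bash
python3 - <<'E'
from h import *
np.set_printoptions(precision=4,suppress=True)
o=observe(); p,d=snapshot("wrist"); T=wristT(o); cv2.imwrite("pics/w6.png",p[:,:,::-1]); np.savez("pics/w6",d=d,T=T)
P=cloud("wrist",d,T);z=P[...,2]
near=np.hypot(P[...,0]-.597,P[...,1]+.12)<.045
m=near&(z>.105)&(z<.15);s=tuple(map(float,np.argwhere(m).mean(0)[::-1]));k=cv2.convexHull(blob(m,s,5))[:,0]
zr=np.percentile(z[m],95);print("inner rim",zr,circ(ray("wrist",k,.115,T)),cv2.minEnclosingCircle(ray("wrist",k,.115,T)[:,:2].astype(np.float32)))
m2=near&(z>.074)&(z<.09)
print("outer rim pts",m2.sum(),np.percentile(z[m2],[50,90]),circ(P[m2]))
delta((.597,-.12,.095))
E
```

```text
inner rim 0.11572794643548993 (array([ 0.5972, -0.1232]), np.float64(0.02953707672075002)) ((0.5972272753715515, -0.12330394983291626), 0.029779022559523582)
outer rim pts 889 [0.081  0.0881] (array([ 0.5948, -0.1229]), np.float64(0.026226176449012553))
t 23.75 tcp [ 0.556  -0.1812  0.2446] F [-0.5  0.4 -0.2] gap 1.003 f 0.0 z [ 0.0004 -0.0002 -1.    ] y [ 0.929 -0.371  0.   ] q [-0.54  0.06  0.05  1.57  0.    1.41]
-> [ 0.597 -0.12   0.095] tool shift [ 72.   15.3 149.6] mm
```

View pics/w6.png

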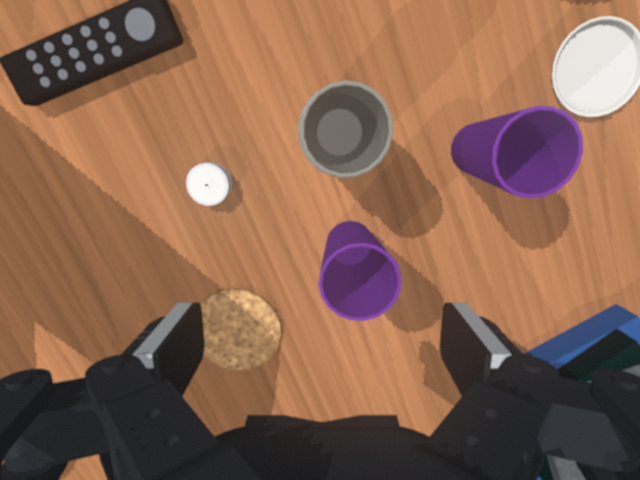

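The grey inner rim is at (346,128). The purple ones are at (360,280) and (540,150), well clear of the fingers, which close horizontally in this view.

{"op": "apply_moves", "data": {"series": "0 0 0 0.035 0.008 0 1;0 0 0 0.035 0.008 0 1;0 0 0 0 0 0.04 1;0 0 0 0 0 0.04 1;0 0 0 0 0 0.02 1"}}

```text
clock: 24.25
tcp_pos: [0.5956, -0.1213, 0.1408]
ee_rot: [-2.598, -1.762, 0.003]
contact_force: [-0.5, -0.7, 0.5]
finger_gap: 1.0
finger_force: 0.0
```

{"op": "apply_moves", "data": {"series": "0 0 0 0 0 0 1;0 0 0 0 0 0 1;0 0 0 0 0 0 1;0 0 0 0 0 0 1;0 0 0 0 0 0 1"}}

```text
clock: 24.75
tcp_pos: [0.5975, -0.1236, 0.1456]
ee_rot: [2.601, 1.76, 0.002]
contact_force: [0.5, -0.5, -0.0]
finger_gap: 1.0
finger_force: 0.0
```

```bash
python3 - <<'E'
from h import *
np.set_printoptions(precision=4,suppress=True)
delta((.597,-.122,.095))
E
```

```text
t 24.75 tcp [ 0.5975 -0.1236  0.1456] F [ 0.5 -0.5 -0. ] gap 1.0 f 0.0 z [ 0.0018 -0.0008 -1.    ] y [ 0.928 -0.372  0.002] q [-0.42  0.14 -0.04  1.39 -0.    1.53]
-> [ 0.597 -0.122  0.095] tool shift [ 1.3 -1.2 50.6] mm
```

{"op": "apply_moves", "data": {"series": "0 0 0 0.001 -0.001 0.02 1;0 0 0 0 0 0.02 1;0 0 0 0 0 0.009 1;0 0 0 0 0 0 1;0 0 0 0 0 0 1"}}

```text
clock: 25.25
tcp_pos: [0.5967, -0.1222, 0.0962]
ee_rot: [2.601, 1.76, 0.001]
contact_force: [0.1, -0.6, -0.2]
finger_gap: 0.993
finger_force: 0.0
```

```bash
python3 - <<'E'
from h import *
delta((.597,-.122,.095))
E
```

```text
t 25.25 tcp [ 0.5967 -0.1222  0.0962] F [ 0.1 -0.6 -0.2] gap 0.993 f 0.0 z [ 7.e-04 -4.e-04 -1.e+00] y [ 0.928 -0.372  0.001] q [-0.42  0.15 -0.11  1.3  -0.    1.54]
-> [ 0.597 -0.122  0.095] tool shift [0.3 0.2 1.2] mm
```

Well aligned, so I'll close gently.

{"op": "apply_moves", "data": {"series": "0 0 0 0 0 0 -1;0 0 0 0 0 0 -1;0 0 0 0 0 0 -1;0 0 0 0 0 0 -1;0 0 0 0 0 0 -1", "squeeze": 30}}

```text
clock: 25.75
tcp_pos: [0.597, -0.1223, 0.0968]
ee_rot: [2.6, 1.76, 0.002]
contact_force: [-2.0, -0.1, 6.6]
finger_gap: 0.68
finger_force: 31.8
```

{"op": "apply_moves", "data": {"series": "0 0 0 0 0 0 -1;0 0 0 0 0 -0.005 -1;0 0 0 0 0 -0.01 -1;0 0 0 0 0 -0.01 -1;0 0 0 0 0 0 -1"}}

```text
clock: 26.25
tcp_pos: [0.5973, -0.1224, 0.1226]
ee_rot: [2.6, 1.759, 0.002]
contact_force: [-0.3, -0.4, -0.9]
finger_gap: 0.679
finger_force: 32.8
```

```bash
python3 - <<'E'
from h import *
delta()
s,d=snapshot("side");cv2.imwrite("pics/side3.png",cv2.resize(s[160:360,220:440,::-1],(660,600)))
E
```

```text
t 26.25 tcp [ 0.5973 -0.1224  0.1226] F [-0.3 -0.4 -0.9] gap 0.679 f 32.8 z [ 0.0026 -0.0012 -1.    ] y [ 0.928 -0.372  0.003] q [-0.42  0.14 -0.08  1.35 -0.    1.54]
```

View pics/side3.png

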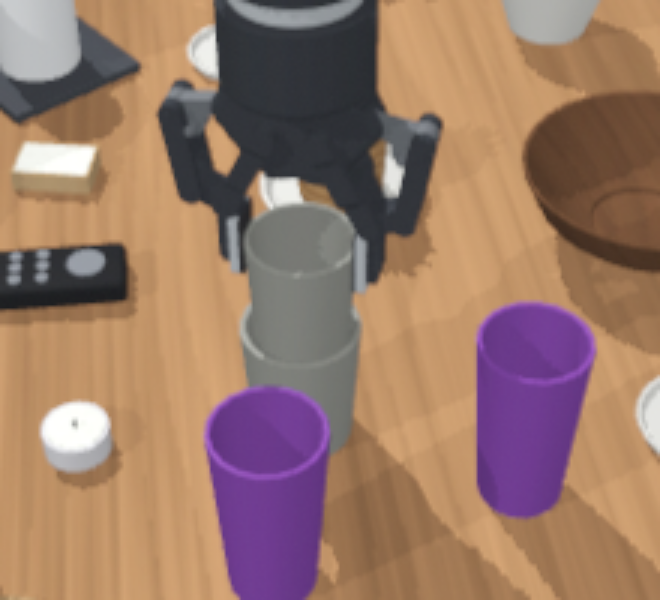

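Only the inner beaker comes up, with its rim at (300,245). The outer beaker stays on the table, with its rim at (300,330) in the crop.

{"op": "apply_moves", "data": {"series": "0 0 0 0 0 -0.02 -1;0 0 0 0 0 -0.03 -1;0 0 0 0 0 -0.03 -1;0 0 0 0 0 -0.03 -1;0 0 0 0 0 -0.025 -1"}}

```text
clock: 26.8
tcp_pos: [0.5963, -0.122, 0.2568]
ee_rot: [2.602, 1.76, 0.0]
contact_force: [0.1, 0.5, -1.3]
finger_gap: 0.682
finger_force: 32.9
```

```bash
python3 - <<'E'
from h import *
delta((.427,-.2675,.255))
E
```

```text
t 26.8 tcp [ 0.5963 -0.122   0.2568] F [ 0.1  0.5 -1.3] gap 0.682 f 32.9 z [ 5.e-04 -3.e-04 -1.e+00] y [ 0.928 -0.372  0.001] q [-0.42  0.13  0.16  1.59 -0.    1.54]
-> [ 0.427  -0.2675  0.255 ] tool shift [-198.  -103.1    1.7] mm
```

{"op": "apply_moves", "data": {"series": "0 0 0 -0.033 -0.017 0 -1;0 0 0 -0.033 -0.017 0 -1;0 0 0 -0.033 -0.017 0 -1;0 0 0 -0.033 -0.017 0 -1;0 0 0 -0.033 -0.017 0 -1"}}

```text
clock: 27.3
tcp_pos: [0.4548, -0.2442, 0.255]
ee_rot: [-2.601, -1.761, 0.0]
contact_force: [1.1, 0.1, -1.2]
finger_gap: 0.685
finger_force: 33.1
```

{"op": "apply_moves", "data": {"series": "0 0 0 -0.033 -0.018 0 -1;0 0 0 0 0 0.04 -1;0 0 0 0 0 0.04 -1;0 0 0 0 0 0.03 -1;0 0 0 0 0 0 -1"}}

```text
clock: 27.8
tcp_pos: [0.425, -0.2654, 0.1407]
ee_rot: [-2.596, -1.756, 0.002]
contact_force: [-0.4, 0.6, -1.2]
finger_gap: 0.685
finger_force: 33.2
```

```bash
python3 - <<'E'
from h import *
np.set_printoptions(precision=4,suppress=True)
delta((.4275,-.267,.097))
s,d=snapshot("side");P=cloud("side",d);o=observe()["tcp_pos"];z=P[...,2]
n=np.hypot(P[...,0]-o[0],P[...,1]-o[1])
for a,b in((-.08,-.06),(-.06,-.04),(-.04,-.02)):
    m=(n<.045)&(z>o[2]+a)&(z<o[2]+b); print("wall",a,m.sum(),circ(P[m]))
m=(n<.04)&(z>.012)&(z<o[2]-.01);print("lowest",np.percentile(z[m],[.5,2]))
m=(n<.075)&(z>.0035)&(z<.0075)
print("coaster pts",m.sum())
p,d=snapshot("top");cv2.imwrite("pics/top3.png",p[:,:,::-1])
E
```

```text
t 27.8 tcp [ 0.425  -0.2654  0.1407] F [-0.4  0.6 -1.2] gap 0.685 f 33.2 z [-0.0051  0.0054 -1.    ] y [ 0.928 -0.372 -0.007] q [-0.82 -0.19 -0.37  1.39 -0.    1.13]
-> [ 0.4275 -0.267   0.097 ] tool shift [-0.6  3.2 43.7] mm
wall -0.08 289 (array([ 0.4242, -0.2654]), np.float64(0.024049328794347787))
wall -0.06 331 (array([ 0.4245, -0.266 ]), np.float64(0.024942069416169225))
wall -0.04 598 (array([ 0.4249, -0.2669]), np.float64(0.025547037589164472))
lowest [0.05   0.0526]
coaster pts 2091
```

{"op": "apply_moves", "data": {"series": "0 0 0 0 0.001 0.015 -1;0 0 0 0 0 0.015 -1;0 0 0 0 0 0.005 -1;0 0 0 0 0 0 -1;0 0 0 0 0 0 -1"}}

```text
clock: 28.4
tcp_pos: [0.4281, -0.2679, 0.1105]
ee_rot: [2.602, 1.761, -0.0]
contact_force: [0.4, -0.8, -1.0]
finger_gap: 0.681
finger_force: 33.2
```

```bash
python3 - <<'E'
from h import *
delta((.4275,-.2675,.0968))
E
```

```text
t 28.4 tcp [ 0.4281 -0.2679  0.1105] F [ 0.4 -0.8 -1. ] gap 0.681 f 33.2 z [ 1.e-04 -2.e-04 -1.e+00] y [ 0.928 -0.372  0.   ] q [-0.82 -0.17 -0.41  1.33 -0.    1.13]
-> [ 0.4275 -0.2675  0.0968] tool shift [ 0.2 -0.7 13.7] mm
```

{"op": "apply_moves", "data": {"series": "0 0 0 0 0 0.005 -1;0 0 0 0 0 0.003 -1;0 0 0 0 0 0.002 -1;0 0 0 0 0 0.001 -1;0 0 0 0 0 0 -1"}}

```text
clock: 28.9
tcp_pos: [0.428, -0.2678, 0.0992]
ee_rot: [-2.602, -1.761, 0.0]
contact_force: [-0.6, -0.4, -1.7]
finger_gap: 0.681
finger_force: 33.2
```

{"op": "apply_moves", "data": {"series": "0 0 0 0 0 0.001 -1;0 0 0 0 0 0.001 -1;0 0 0 0 0 0.001 -1;0 0 0 0 0 0 -1;0 0 0 0 0 0 -1"}}

```text
clock: 29.4
tcp_pos: [0.4281, -0.2681, 0.0968]
ee_rot: [2.601, 1.76, -0.0]
contact_force: [-1.9, 0.7, 5.3]
finger_gap: 0.682
finger_force: 33.7
```

```bash
python3 - <<'E'
from h import *
delta((.4275,-.2675,.0968))
E
```

```text
t 29.4 tcp [ 0.4281 -0.2681  0.0968] F [-1.9  0.7  5.3] gap 0.682 f 33.7 z [ 2.e-04 -6.e-04 -1.e+00] y [ 0.928 -0.372  0.   ] q [-0.82 -0.16 -0.43  1.3  -0.    1.13]
-> [ 0.4275 -0.2675  0.0968] tool shift [ 0.3 -0.8  0. ] mm
```

Contact made: release, rise and check.

{"op": "apply_moves", "data": {"series": "0 0 0 0 0 0 1;0 0 0 0 0 0 1;0 0 0 0 0 0 1;0 0 0 0 0 0 1;0 0 0 0 0 0 1"}}

```text
clock: 29.9
tcp_pos: [0.428, -0.2679, 0.0962]
ee_rot: [2.602, 1.761, -0.0]
contact_force: [-0.2, 0.1, -0.1]
finger_gap: 1.0
finger_force: 0.0
```

{"op": "apply_moves", "data": {"series": "0 0 0 0 0 -0.02 1;0 0 0 0 0 -0.04 1;0 0 0 0 0 -0.04 1;0 0 0 0 0 -0.04 1;0 0 0 0 0 -0.02 1"}}

```text
clock: 30.4
tcp_pos: [0.4287, -0.2685, 0.2601]
ee_rot: [2.598, 1.758, 0.001]
contact_force: [0.7, 0.4, 0.2]
finger_gap: 0.999
finger_force: 0.0
```

{"op": "apply_moves", "data": {"series": "0 0 0 -0.045 0 0 1;0 0 0 -0.045 0 0 1;0 0 0 0 0 0 1;0 0 0 0 0 0 1;0 0 0 0 0 0 1"}}

```text
clock: 30.9
tcp_pos: [0.3947, -0.3508, 0.2563]
ee_rot: [-2.601, -1.761, -0.0]
contact_force: [0.0, 0.6, -0.5]
finger_gap: 0.997
finger_force: 0.0
```

```bash
python3 - <<'E'
from h import *
np.set_printoptions(precision=4,suppress=True)
delta()
o=observe(); p,d=snapshot("wrist"); T=wristT(o); cv2.imwrite("pics/w7.png",p[:,:,::-1])
P=cloud("wrist",d,T);z=P[...,2]
near=np.hypot(P[...,0]-.427,P[...,1]+.268)<.05
m=near&(z>.1)&(z<.15);s=tuple(map(float,np.argwhere(m).mean(0)[::-1]));k=cv2.convexHull(blob(m,s,5))[:,0]
print("inner rim",np.percentile(z[m],95),circ(ray("wrist",k,.115,T)))
m=(np.hypot(P[...,0]-.427,P[...,1]+.268)<.07)&(z>.003);m=cv2.medianBlur(m.astype(np.uint8),5)>0
q=P[m&(z<.008)];hq=cv2.convexHull((q[:,:2]*1000).astype(np.float32));print("coaster",cv2.minEnclosingCircle(hq))
a,_=snapshot("top");b,_=snapshot("side")
cv2.imwrite("pics/fin.png",np.hstack([a[120:380,140:460,::-1],b[120:440,150:480,::-1][:260]]) if 0 else np.hstack([cv2.resize(a[130:370,150:460,::-1],(400,310)),cv2.resize(b[120:430,160:480,::-1],(320,310))]))
E
```

```text
t 30.9 tcp [ 0.3947 -0.3508  0.2563] F [ 0.   0.6 -0.5] gap 0.997 f 0.0 z [ 0.      0.0003 -1.    ] y [ 0.928 -0.372 -0.   ] q [-0.97 -0.11 -0.09  1.59  0.    0.98]
inner rim 0.11564719794837827 (array([ 0.4284, -0.269 ]), np.float64(0.029508690123881697))
coaster ((427.0833435058594, -268.4944763183594), 46.041038513183594)
```

View pics/fin.png

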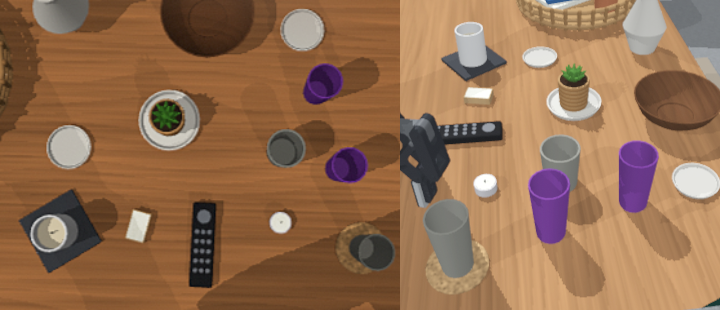

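The closing views show the candle on the tile, the succulent in the saucer and the inner beaker upright on the coaster within 1.5 mm of its middle. The outer beaker and the other things look undisturbed.

```bash
python3 -c "
from rig import job; print(job.job_done())"
```

```text
the job is handed in; nothing more can be done
None
```

The job is done and handed in at about 31 s of the 125 s: the candle stands on the slate tile, the succulent in the white saucer and the inner beaker on the cork coaster, each measured within about 2 mm of its middle, and the outer beaker, remote, matchbox and tealight looked undisturbed in the final views.

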